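Isolate the board feeder and hold its belt tensioner back

TASK

The board feeder needs a new drive belt: first shut off its air by turning the yellow-lever ball valve clockwise (seen from above) until the lever stands square across its pipe at its stop, leaving the valve with the blue lever open. Then swing the feeder's sprung tensioner arm, the one with the red idler wheel, away from the two pulleys all the way back against its stop pin. Finish while still holding it there with the fingers, so that the belt can be slipped on, and leave everything else on the bench where it is.

Things in the scene. Friction and masses are not known exactly. Their poses are not given: they have to be found in the camera images.
- yellow_stem (a point): On the upright stem axis of the yellow-lever ball valve (the feeder's air), at the lever's mid-height, 156 mm above the bench. Frame of its fixed air drop: z up, x along the pipe from the valve to the filter regulator. The lever points along -x when open, along +y when closed. Pipe 22 mm thick, 115 mm above the bench, from 62 mm before the stem to 150 mm behind it.
- yellow_lever (a point): Middle of the yellow sleeve of that lever, 80 mm out from the stem axis, 156 mm above the bench. The lever reaches 108 mm from the stem axis; the sleeve is its outer 68 mm, 20 mm wide, 12 mm high, its underside 24 mm above the pipe. The frame turns with the lever: -x points from the stem out along the lever.
- yellow_valve (a joint): Angle of the yellow lever: 0 = open (along the pipe), 1.571 rad = closed (square across the pipe, at its stop); grows clockwise seen from above. It may start up to 0.35 off open. It stays where it is left; turning it takes 0.4 N m (5 N at mid-sleeve).
- blue_stem (a point): On the stem axis of the blue-lever valve of a second, like air drop (for nail guns); frame and sizes as for yellow_stem. The drops stand left and right of the feeder and may change places. On each, 90 mm behind the stem, a filter regulator 46 mm square, with a black knob up to 175 mm above the bench and a gauge reaching 48 mm out on its +y side.
- blue_valve (a joint): Angle of the blue lever: 0 = open, 1.571 = closed, like the yellow one. Starts up to 0.2 off open; leave it as it is.
- feeder: Board feeder, fixed: grey plate 210 (x) by 310 mm (y), top 110 mm above the bench, belt drive on top. Origin at the centre of its underside, z up, x away from the robot at yaw 0. In this frame: motor pulley 56 mm across at x 50, y 105 mm; driven pulley 90 mm across at x 50, y -105 mm, both up to 171 mm above the bench (shaft ends 181); air pipe into the bench at x 50, y 200 mm.
- tensioner_pivot (a point): On the upright axis of the tensioner's pivot, at the arm's mid-height, 141 mm above the bench; at x -55, y -60 mm in the feeder's frame, which it shares. Black spring housing 52 mm across; hub on top with a bolt up to 154 mm. Two brass stop pins, 10 mm thick, up to 143 mm above the bench, stand beside the arm 52 mm out from the pivot.
- tension_arm: Tensioner arm: aluminium bar 24 mm wide, 10 mm thick, 136 to 146 mm above the bench (26 mm clear of the plate), swinging level about the pivot, with the red idler wheel on top of its end. Origin on the pivot axis at the arm's underside; x along the arm to the wheel, z up. Some 60 mm of bar is free between hub and wheel.
- bar_middle (a point): Middle of the arm's bar, 55 mm from the pivot axis, 141 mm above the bench. Frame of the arm.
- idler_centre (a point): Centre of the red idler wheel, 110 mm from the pivot axis: 50 mm in diameter, 148 to 170 mm above the bench, a 14 mm bolt head on top up to 177 mm. It spins freely on the arm. Frame of the arm.
- tensioner (a joint): Angle of the tensioner arm: 0 = at rest (wheel between the pulleys), 0.90 rad = wound back on its stop pin; grows counter-clockwise seen from above. In the feeder's frame the wheel is at x 30, y 10 mm at rest, x -57, y 50 mm at the stop. A spring always drives it back: 0.54 N m at rest, 1.35 N m at the stop (5 N and 12 N at the wheel).
- lifting_bracket: Loose red steel lifting bracket with a round bow, 200 x 60 mm, 70 mm high. Origin at the centre of its underside. Leave it.
- impact_driver: Loose grey cordless impact driver standing on its black battery, 206 mm high. Origin at the centre of the battery's underside. Leave it.
- timber_screw0: Loose steel timber screw, 150 mm long, 17 mm head, lying on the bench in front of the feeder. Origin on the bench below its middle, x towards the head. Leave it.
- timber_screw1: A second such screw. Leave it.
- spanner: Loose small spanner, 110 mm long, lying on the feeder's plate beyond the stop side of the arm, clear of its swing. Origin at its underside. Leave it.
- belt_carton: Loose flat cardboard carton, 110 x 130 x 45 mm, on the bench to the left. Origin at the centre of its underside. Leave it.
- spray_can: Loose spray can, 58 mm in diameter, 140 mm high, on the bench to the right. Origin at the centre of its underside. Leave it.

How it is judged:
On the way, in this order (a step that is already met when the one before it is completed fails the run):
1. the yellow-lever valve is fully shut, the tensioner arm still at rest (value of joint yellow_valve above 1.49 rad and value of joint tensioner below 0.2 rad), for 0.2 s.
2. the fingers hold the tensioner arm back on its stop, the air still shut (value of joint yellow_valve above 1.49 rad and value of joint tensioner above 0.85 rad and contact force between the fingers and tension_arm above 4 N), for 0.5 s.
At the end, for the whole second after the job is handed in: Still holding: yellow lever within 0.08 rad of its closed stop; tensioner arm within 0.05 rad of its back stop, the fingers pressing on it or its wheel with over 4 N; blue lever still open (below 0.4 rad); every loose thing within 30 mm of its start (all of step 2 and value of joint blue_valve below 0.4 rad and distance of each of lifting_bracket, impact_driver, timber_screw0, timber_screw1, spanner, belt_carton, spray_can from where it was at the start of the episode below 0.03 m); the arm keeps its last pose, push and grip.
It fails at once if the tensioner arm was swung (more than 0.2 rad) while the feeder's air was not yet shut off (value of joint tensioner above 0.2 rad and value of joint yellow_valve below 1.45 rad).
It fails at once if the blue-lever valve was turned towards closed (value of joint blue_valve above 0.4 rad).
It fails at once if a loose thing on the bench was pushed more than 30 mm (distance of any of lifting_bracket, impact_driver, timber_screw0, timber_screw1, spanner, belt_carton, spray_can from where it was at the start of the episode above 0.03 m).
It also fails if it takes over 51 s, if anything falls off the work surface, if the arm or the gripper's body presses on something with over 40 N, if the wrist force passes 120 N, or if a joint passes its speed limit or range.

ROBOT

A 7-joint arm with a two-finger parallel gripper is mounted at the origin on the work surface. World frame = base frame: x ahead of the robot, y to its left, z up, the work surface at z = 0. Lengths are in m, angles in rad, forces in N, time in s.
With the tool pointing down it reaches from about 0.35 to 0.9 m from the base axis. Payload 19.9 kg.
Tool frame: the origin (TCP) lies between the finger pads; the fingertips stand 19 mm ahead of it and the grasp point (between the pads) is the TCP; z points along the fingers, y is the direction in which the jaws open and shut (so a half turn about z gives the same grasp; the last joint's range is limited). The gripper opens to 94 mm and grips with 3 to 60 N. Pads are 16 mm wide; open, the fingers measure 119 mm over their backs; the gripper's body (75 mm by 177 mm) begins 78 mm behind the grasp point.
Start: joints at [-1.321, 0.417, -0.01, 1.614, 0.005, 1.111, -0.053], TCP at [0.179, 0.599, 0.224] pointing down, gripper open.
Joint ranges: [-2.81, 2.81], [-0.39, 2.02], [-1.27, 1.25], [0.06, 2.57], [-1.19, 4.33], [0.19, 2], [-2.82, 2.82]. Speed limits (rad/s): [1.89, 1.89, 2.39, 2.39, 3.01, 3.01, 3.01].

INTERFACE

Orientations are given as a 3x3 rotation matrix whose columns are the frame's x, y, z axes.
In Python, from rig import robot gives the robot as it stands. Calls block until the motion is done:
- robot.move_ptp(position, orientation): joint-space move of the TCP to a pose.
- robot.move_linear(position, velocity=0.15, frame=None, threshold=None): straight line of the TCP; frame=None keeps the orientation; velocity is the mean speed in m/s. With threshold (N) it stops when the force on the tool has changed by that much, and returns True; else False.
- robot.goto_joints(angles): joint-space move.
- robot.gripper_to(opening): finger opening in m; the grip force is fixed at half the most; returns when the fingers have stopped.
- robot.pause(seconds).
- robot.ik(position, orientation): joint angles nearest the present ones, or None.
- robot.get_state(): the state.
- robot.grab_frame(name): name is "scene" or "top"; returns the picture (420x560x3 uint8, red, green, blue); there is no depth.
- robot.camera_info(name): a dict with "fx", "fy", "cx", "cy" (pixels), "rvec" (rotation vector, rad) and "tvec" (3), from world to camera coordinates, as OpenCV has them. Camera axes: x right, y down, z forward; pixel columns grow to the right and rows downward; lengths in m; the calibration is good to about 2 mm. A picture is of the moment at which its call begins. camera_info takes no time and is no camera call.
A pose or a line that the arm cannot do raises robot.PlanningError and nothing moves.
- robot.sign_off(): hands the job in, once; it reports no verdict.
The state is a dict: "time": time; "qpos": joint angles; "joint_vel": joint speeds; "effort": joint torques, N m; "ee_pos": TCP position; "tool_rot": TCP orientation; "force": force on the tool from outside, world axes, zero at the start; "moment": the same for the moment, N m; "opening": finger opening in m.
Only numpy, scipy, OpenCV 4.12 (cv2) and the standard library are available. Lean on these libraries where they do the work, as an engineer would, in place of code of your own. Each camera call takes 0.05 s, during which the arm holds its last target.

## Working session

There is one attempt and no reset: what is moved stays moved. The work goes in short steps, each a Python script; the robot and the scene stay as the last script left them, time stands still between calls to the robot, and variables do not carry over. Pictures are saved under pics/ and viewed, and the job is handed in when it is done.

```bash
ls; mkdir -p pics; python3 - <<'E'
from rig import robot
import cv2
for n in ("scene","top"):
    im=robot.grab_frame(n); cv2.imwrite(f"pics/{n}0.png",im[:,:,::-1]); print(n,robot.camera_info(n))
print(robot.get_state())
E
```

```text
pics
scene {'fx': 418.0296145725064, 'fy': 418.0296145725064, 'cx': 283.33852524567067, 'cy': 201.46791942725628, 'rvec': array([ 0.87561326,  2.39074966, -1.25314417]), 'tvec': array([ 0.36853357, -0.06355484,  1.62835408])}
top {'fx': 535.0210941682144, 'fy': 535.0210941682144, 'cx': 282.35859576175017, 'cy': 209.11808918906578, 'rvec': array([ 2.17609017, -2.17476046,  0.07671429]), 'tvec': array([0.01186694, 0.50291364, 1.54355642])}
{'time': 0.1, 'qpos': array([-1.32149321,  0.41787806, -0.0102807 ,  1.6140906 ,  0.00472168,
        1.11067786, -0.05298189]), 'joint_vel': array([ 3.40889877e-05, -1.15061931e-03,  1.30334598e-04, -6.57535894e-04,
       -2.24043728e-05, -2.59180548e-03,  8.04602733e-04]), 'effort': array([ 2.19371454e-03, -8.52571750e+01,  6.40941001e-01, -4.26689565e+01,
       -4.87865251e-02,  1.64699752e-02,  7.41934787e-05]), 'ee_pos': array([0.1791421 , 0.5984637 , 0.22392037]), 'tool_rot': array([[-9.58018298e-01,  2.86707004e-01, -1.87818445e-04],
       [ 2.86707044e-01,  9.58017767e-01, -1.01423918e-03],
       [-1.10856068e-04, -1.02550856e-03, -9.99999468e-01]]), 'force': array([ 1.14618497, -0.12642528, -0.20247997]), 'moment': array([-0.01242495,  0.03895763, -0.0024761 ]), 'opening': 0.09400289804895982}
```

View pics/scene0.png

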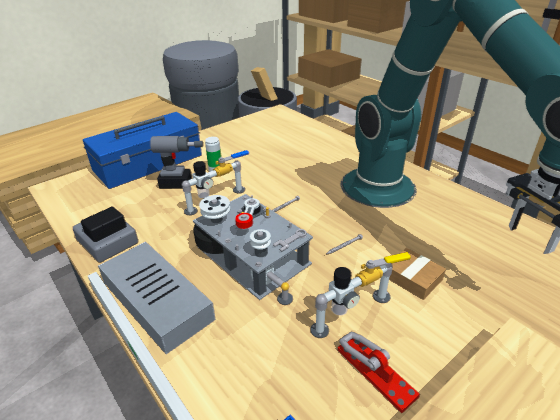

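View pics/top0.png

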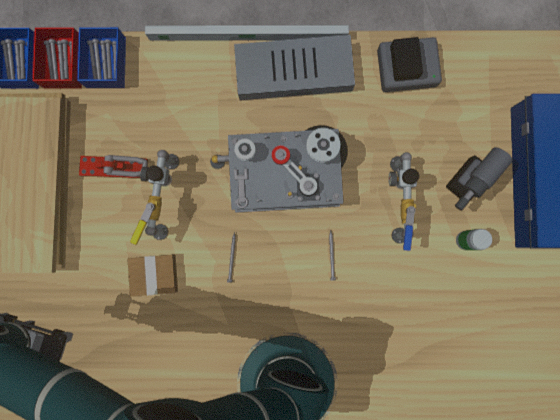

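```bash
cat > h.py <<'E'
import numpy as np, cv2
from rig import robot
def cast(n,uv,z):
    c=robot.camera_info(n); R,_=cv2.Rodrigues(c["rvec"]); t=np.array(c["tvec"])
    o=-R.T@t; d=R.T@np.array([(uv[0]-c["cx"])/c["fx"],(uv[1]-c["cy"])/c["fy"],1]); 
    return o+d*(z-o[2])/d[2]
def proj(n,p):
    c=robot.camera_info(n); K=np.array([[c["fx"],0,c["cx"]],[0,c["fy"],c["cy"]],[0,0,1]])
    return cv2.projectPoints(np.array(p,float).reshape(-1,3),c["rvec"],c["tvec"],K,None)[0].reshape(-1,2)
def blobs(im,lo,hi,amin=8):
    m=cv2.inRange(cv2.cvtColor(im,cv2.COLOR_RGB2HSV),lo,hi)
    n,l,s,c=cv2.connectedComponentsWithStats(m)
    return [(s[i],c[i].round(1),l==i) for i in range(1,n) if s[i][4]>=amin]
E
python3 - <<'E'
from h import *
im=cv2.imread("pics/top0.png")
a=cv2.resize(im[120:260,120:220],None,fx=4,fy=4,interpolation=cv2.INTER_CUBIC)
b=cv2.resize(im[120:220,220:360],None,fx=5,fy=5,interpolation=cv2.INTER_CUBIC)
cv2.imwrite("pics/zy.png",a);cv2.imwrite("pics/zf.png",b)
rgb=im[:,:,::-1].copy()
for nm,lo,hi,z in (("yel",(26,150,120),(34,255,255),.162),("orange",(18,140,100),(25,255,255),.15),("blue",(100,180,100),(120,255,255),.162),("red",(0,180,100),(5,255,255),.17),("red2",(174,180,100),(180,255,255),.17)):
    for s,c,m in blobs(rgb,lo,hi): print(nm,s,c,cast("top",c,z).round(4))
E
```

```text
yel [130 220  16  24 159] [137.5 231.8] [0.431  0.3954 0.162 ]
orange [212 156   5   6  27] [214.1 158.5] [0.6297 0.1956 0.15  ]
orange [148 196  12  23 134] [154.1 205.7] [0.5016 0.3556 0.15  ]
orange [401 200  15  23 156] [405.5 208. ] [ 0.4955 -0.3185  0.15  ]
blue [ 16  28  13  53 151] [25.3 50.8] [0.9259 0.7145 0.162 ]
blue [78 30  3 51 53] [78.6 55.5] [0.9123 0.5677 0.162 ]
blue [111  35   7   8  22] [114.9  38.5] [0.9598 0.4695 0.162 ]
blue [117  44   1   8   8] [117.   47.5] [0.9344 0.4631 0.162 ]
blue [99 46  2  9  9] [99.6 50. ] [0.9276 0.5106 0.162 ]
blue [111  46   2  25  32] [111.6  57.5] [0.9064 0.4771 0.162 ]
blue [15 69  2  8  9] [15.2 72.8] [0.8643 0.7398 0.162 ]
blue [ 0 79  8  2  9] [ 3.4 79.9] [0.8446 0.7713 0.162 ]
blue [ 9 78  8  3 10] [13.  79.5] [0.8456 0.745  0.162 ]
blue [ 534  114   26  133 2031] [548.4 184.3] [ 0.5577 -0.6953  0.162 ]
blue [545 114   8   8  15] [548.1 118. ] [ 0.7367 -0.7015  0.162 ]
blue [404 243   6   6  12] [407.6 246.3] [ 0.3932 -0.3196  0.162 ]
red [48 28  8  1  8] [51.5 28. ] [0.9866 0.6412 0.17  ]
red [67 28  7 14 31] [70.8 35.3] [0.9659 0.5876 0.17  ]
red [34 33  2 10 11] [34.9 37.5] [0.96   0.6857 0.17  ]
red [72 43  1  9  9] [72. 47.] [0.9331 0.5833 0.17  ]
red [33 45  2 28 30] [33.8 59.1] [0.8996 0.6864 0.17  ]
red [67 46  6 35 96] [69.6 64.9] [0.8831 0.5882 0.17  ]
red [57 61  3 15 20] [57.9 67.8] [0.8752 0.6197 0.17  ]
red [33 74 28  7 51] [44.6 79.1] [0.8439 0.6548 0.17  ]
red [272 146  18  18 117] [280.2 155.1] [0.6352 0.0166 0.17  ]
red [ 79 156  34  20 368] [ 93.4 166. ] [0.6062 0.5152 0.17  ]
red [117 162   6   6  32] [119.6 164.8] [0.6094 0.4451 0.17  ]
red [124 162   6   2  10] [126.5 162.5] [0.6156 0.4268 0.17  ]
red [127 162  14   9  66] [135.  167.1] [0.6032 0.4038 0.17  ]
red [112 176   8   1   8] [115.5 176. ] [0.5792 0.4553 0.17  ]
```

View pics/zy.png

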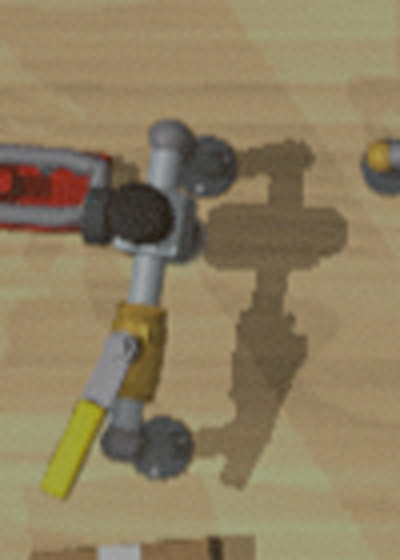

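View pics/zf.png

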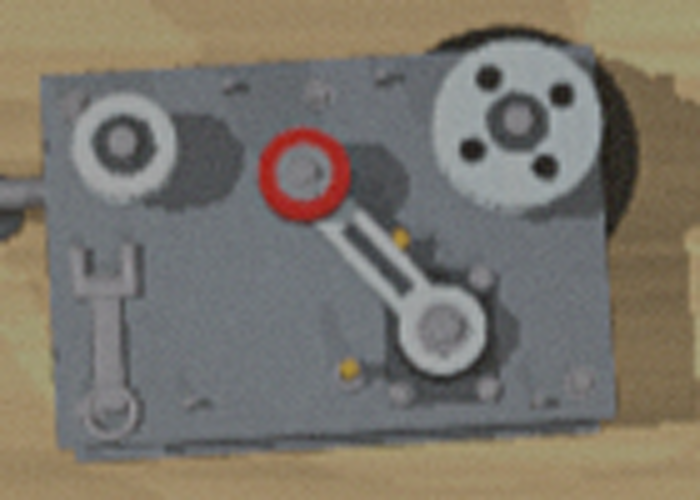

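```bash
python3 - <<'E'
from h import *
P={}
for k,uv,z in (("ystem",(152,207),.163),("ysleeve",(137.5,231.8),.162),("pipeA",(150.4,230.7),.117),("pipeB",(163,153.9),.117),("motor",(244.2,148.2),.181),("driven",(323.6,144.2),.181),("pivot",(308.4,185),.154),("idler",(280.9,154.4),.177)):
    P[k]=cast("top",uv,z); print(k,P[k].round(4))
d=(P["motor"]-P["driven"])[:2]; print("span",np.linalg.norm(d)); yaw=np.arctan2(-d[0],d[1]); print("yaw",yaw)
c,s=np.cos(yaw),np.sin(yaw);R=np.array([[c,-s],[s,c]])
o=(P["motor"]+P["driven"])[:2]/2-R@[.05,0]; print("origin",o,"pivot",o+R@[-.055,-.06],"idl",o+R@[.03,.01], "stop", o+R@[-.057,.05])
v=(P["ystem"]-P["ysleeve"]); p=P["pipeB"]-P["pipeA"]
print("lever",np.linalg.norm(v[:2]),np.arctan2(v[1],v[0]),"pipe",np.linalg.norm(p[:2]),np.arctan2(p[1],p[0]))
E
```

```text
ystem [0.497  0.3579 0.163 ]
ysleeve [0.431  0.3954 0.162 ]
pipeA [0.4357 0.3727 0.117 ]
pipeB [0.6485 0.3421 0.117 ]
motor [0.6517 0.1118 0.181 ]
driven [ 0.6623 -0.0984  0.181 ]
pivot [ 0.557  -0.0589  0.154 ]
idler [0.6358 0.0146 0.177 ]
span 0.21041721353302925
yaw 0.04998716104654612
origin [0.60706687 0.00418313] pivot [ 0.55513355 -0.05849007] idl [0.63652973 0.01566963] stop [0.54763975 0.0512726 ]
lever 0.07591790134929523 -0.5164944626179828 pipe 0.21502207013675692 -0.14256882281473646
```

```bash
cat >> h.py <<'E'
def down(a):  # tool down, jaw axis at angle a
    c,s=np.cos(a),np.sin(a); return np.array([[-s,c,0],[c,s,0],[0,0,-1.]])
E
cat > p1.py <<'E'
from h import *
stem=np.array([.4975,.3605]); r=.08
def pose(phi,z): # phi = lever direction angle
    return np.array([*(stem+r*np.array([np.cos(phi),np.sin(phi)])),z]), down(phi-np.pi/2)
s=np.array([.431,.3954])-stem; phi0=np.arctan2(s[1],s[0]); phi1=np.pi/2-.143
E
python3 - <<'E'
from p1 import *
print(phi0,phi1,pose(phi0,.1)[0])
for ph in np.linspace(phi0,phi1-.2,5):
    print(robot.ik(*pose(ph,.157)))
for a in (0,):
    o=np.array([.556,-.0587]); 
    for th in (0,.45,.9):
        d=np.arctan2(.07,.085)+.05+th
        for k in (-np.pi/2,np.pi/2):
            print(th,robot.ik(np.array([*(o+.07*np.array([np.cos(d),np.sin(d)])),.143]),down(d+k)))
E
```

```text
2.658293018581108 1.4277963267948965 [0.42666269 0.39767627 0.1       ]
[-0.90417407  0.41734777  0.12855054  1.788009   -0.06437681  0.94028526
  0.33893357]
[-0.95128159  0.4671143   0.18878886  1.71729565 -0.10285492  0.96683155
  0.00611228]
[-0.98115581  0.51898631  0.25280714  1.64468481 -0.14828429  0.99676134
 -0.30730259]
[-0.99624796  0.56775038  0.31900502  1.57911647 -0.19840289  1.02674822
 -0.60634639]
[-1.0036559   0.60950155  0.39045411  1.52883162 -0.25338084  1.0535262
 -0.89382601]
0 [-0.56476836  0.5762977   0.73069486  1.75039203 -0.45018489  0.98955301
 -0.49285178]
0 [-0.26448197  0.48792863  0.30724975  1.74028113 -0.17642641  0.94044112
  2.42319827]
0.45 [-0.57540105  0.51202722  0.67365448  1.81540738 -0.3855597   0.94882687
 -0.11712609]
0.45 [-0.23910778  0.43785499  0.22381329  1.80422241 -0.11923998  0.91258714
  2.79707414]
0.9 [-0.57190198  0.44360835  0.62627627  1.89105963 -0.32451559  0.90915998
  0.2788137 ]
0.9 [-0.87259105  0.63074179  1.08419469  1.89902155 -0.65719692  1.02231222
 -2.57268805]
```

```bash
python3 - <<'E'
from p1 import *
robot.gripper_to(.036)
p,R=pose(phi0,.25); robot.move_ptp(p,R)
print(robot.get_state()["time"],robot.get_state()["ee_pos"])
p,R=pose(phi0,.157); print(robot.move_linear(p,.12,R,threshold=10))
st=robot.get_state(); print(st["time"],st["ee_pos"],st["force"],st["opening"])
for n in ("scene","top"): cv2.imwrite(f"pics/{n}1.png",robot.grab_frame(n)[:,:,::-1])
a=cv2.imread("pics/scene1.png")[200:340,280:480]
b=cv2.imread("pics/top1.png")[140:280,80:280]
cv2.imwrite("pics/z1.png",np.hstack([cv2.resize(x,None,fx=2,fy=3) for x in(a,b)]))
E
```

```text
2.3167 [0.42545641 0.39906148 0.24981216]
False
3.2417 [0.42690314 0.39804778 0.15771315] [-0.22713461 -0.33478896  0.24368941] 0.03587369385295076
```

View pics/z1.png

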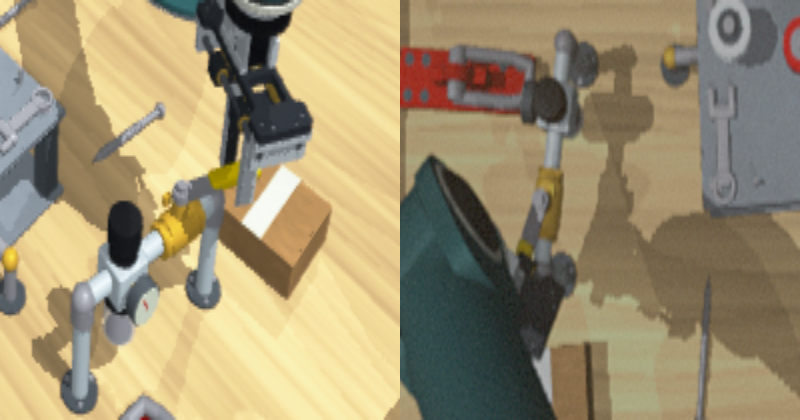

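The fingers straddle the sleeve with no contact force: in the left (scene) view the yellow sleeve, at about (230,178), runs in between them. Next I turn the valve.

```bash
python3 - <<'E'
from p1 import *
hit=False
for ph in np.linspace(phi0,phi1+.12,7)[1:]:
    p,R=pose(ph,.157); hit=robot.move_linear(p,.1,R,threshold=45)
    st=robot.get_state(); print(round(st["time"],2),round(ph,2),st["ee_pos"].round(4),st["force"].round(1),hit)
    if hit: break
if not hit:
    for k in range(8):
        ph-=.05
        p,R=pose(ph,.157); hit=robot.move_linear(p,.05,R,threshold=15)
        st=robot.get_state(); print(round(st["time"],2),round(ph,2),st["ee_pos"].round(4),st["force"].round(1),hit)
        if hit or np.linalg.norm(st["force"][:2])>22: break
for n in ("scene","top"): cv2.imwrite(f"pics/{n}2.png",robot.grab_frame(n)[:,:,::-1])
a=cv2.imread("pics/scene2.png")[200:340,280:480]
b=cv2.imread("pics/top2.png")[140:280,80:280]
cv2.imwrite("pics/z2.png",np.hstack([cv2.resize(x,None,fx=2,fy=3) for x in(a,b)]))
E
```

```text
3.67 2.47 [0.4347 0.4103 0.1572] [-0.5  0.3 -0.5] False
4.01 2.29 [0.4448 0.4206 0.157 ] [-0.  -0.7 -0.2] False
4.34 2.1 [0.4569 0.4291 0.157 ] [-1.  -0.6  0.4] False
4.67 1.92 [0.4703 0.4354 0.157 ] [-0.4  0.6 -0.5] False
5.01 1.73 [0.4846 0.4391 0.157 ] [-0.5 -0.6 -0.2] False
5.34 1.55 [0.4993 0.4403 0.1571] [-0.1 -1.3  0.1] False
5.59 1.5 [0.503  0.4402 0.1571] [-2.3  0.2  0.8] False
5.84 1.45 [0.5071 0.4399 0.157 ] [-2.6 -0.4  1.6] False
6.09 1.4 [0.5112 0.4394 0.157 ] [-2.2  0.9  0.3] False
6.34 1.35 [0.5152 0.4387 0.1571] [-1.5  0.3  0.1] False
6.59 1.3 [0.5157 0.4381 0.1566] [-23.6  -5.2  11.9] False
```

View pics/z2.png

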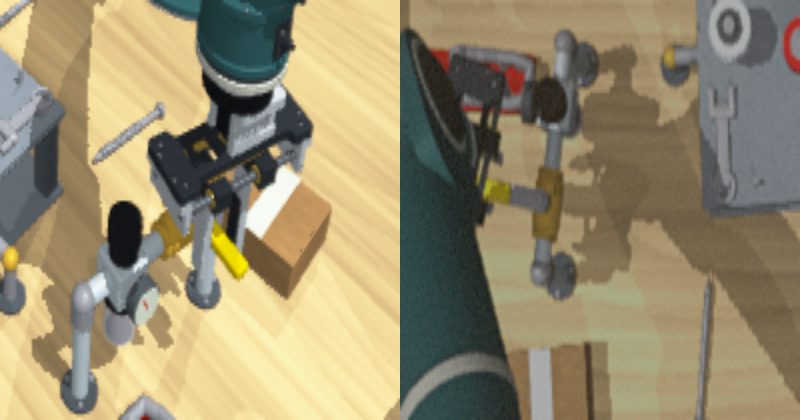

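```bash
python3 - <<'E'
from p1 import *
robot.pause(.2); print(robot.get_state()["force"].round(1))
p,R=pose(1.30+.09,.157); robot.move_linear(p,.08,R); print(robot.get_state()["force"].round(1))
q=p.copy(); q[2]=.26; robot.move_linear(q,.2,R)
robot.gripper_to(.056)
piv=np.array([.556,-.0587]); d=np.arctan2(.07,.085)+.05
robot.move_ptp(np.array([*(piv+.07*np.array([np.cos(d),np.sin(d)])),.26]),down(d-np.pi/2))
for n in ("scene","top"): cv2.imwrite(f"pics/{n}3.png",robot.grab_frame(n)[:,:,::-1])
st=robot.get_state(); print(st["time"],st["ee_pos"],st["opening"])
a=cv2.resize(cv2.imread("pics/scene3.png")[150:340,180:440],(400,300))
b=cv2.resize(cv2.imread("pics/top3.png")[120:270,80:280],(400,300))
cv2.imwrite("pics/z3.png",np.hstack([a,b]))
for s,c,m in blobs(cv2.imread("pics/top3.png")[:,:,::-1].copy(),(26,150,120),(34,255,255)): print(s,c,cast("top",c,.162))
E
```

```text
[-22.9  -3.1  10.8]
[0.8 0.4 0.6]
10.1167 [ 0.60788299 -0.01021408  0.25984885] 0.05605155774416063
[110 198  25  10 160] [122.  202.5] [0.50909309 0.43863473 0.162     ]
```

View pics/z3.png

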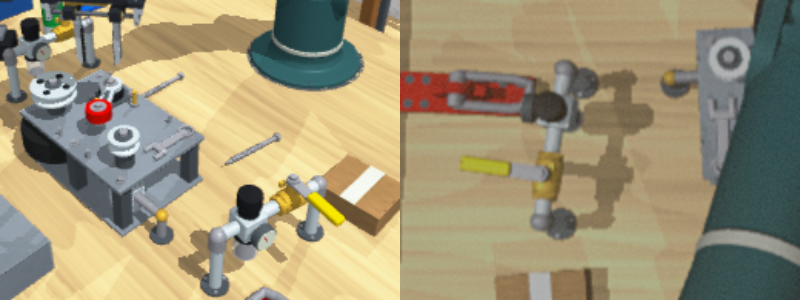

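The valve is shut: the sleeve centroid at top px (122,202.5) puts the lever at 1.42 rad against 1.428 expected for square. Next I grip the bar.

```bash
cat > p2.py <<'E'
from h import *
piv=np.array([.556,-.0587]); d0=np.arctan2(.07,.085)+.05; r=.07
def pose(th,z=.143):
    d=d0+th; return np.array([*(piv+r*np.array([np.cos(d),np.sin(d)])),z]),down(d-np.pi/2)
E
python3 - <<'E'
from p2 import *
p,R=pose(0,.26); print(proj("scene",p), proj("scene",[.6365,.0157,.17]))
for z in (.2,.146):
    p,R=pose(0,z); print(robot.move_linear(p,.1,R,threshold=10))
st=robot.get_state(); print(st["time"],st["ee_pos"],st["force"].round(1))
for n in ("scene","top"): cv2.imwrite(f"pics/{n}4.png",robot.grab_frame(n)[:,:,::-1])
a=cv2.resize(cv2.imread("pics/scene4.png")[150:300,160:360],(800,600),interpolation=cv2.INTER_CUBIC)
cv2.imwrite("pics/z4.png",a)
E
```

```text
[[244.31174728 182.50393213]] [[243.76618588 216.62911522]]
False
False
11.5583 [ 0.60799624 -0.01173028  0.14639244] [ 0.  -0.4  0.6]
```

View pics/z4.png

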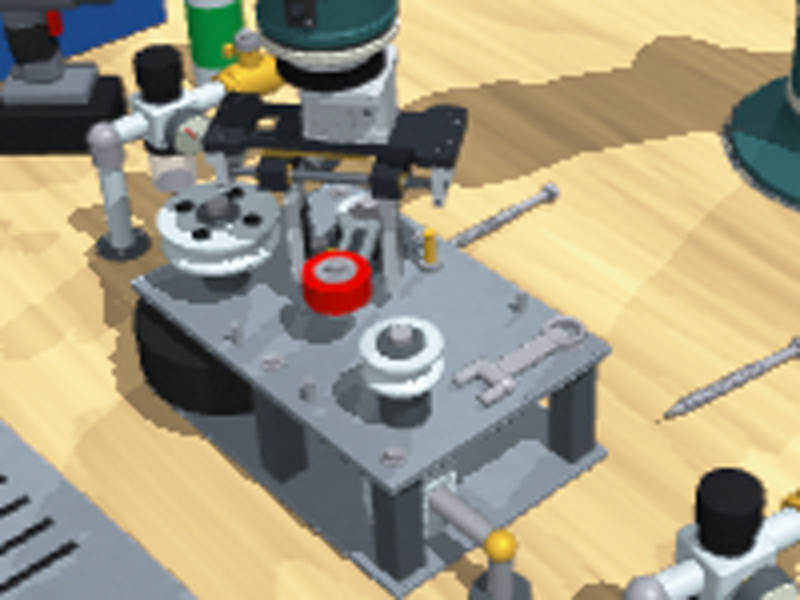

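The fingers straddle the bar just behind the red wheel, one on each side (zoomed px 300 and 390), with no contact. I close them and swing the arm back.

```bash
python3 - <<'E'
from p2 import *
def rep(h=None):
    st=robot.get_state(); print(round(st["time"],2),st["ee_pos"].round(4),st["force"].round(1),st["moment"].round(2),round(st["opening"],4),h)
    return st
robot.gripper_to(.015); rep()
for th in np.linspace(0,.84,6)[1:]:
    p,R=pose(th,.146); h=robot.move_linear(p,.08,R,threshold=40); s=rep(h)
    if h: break
if not h:
    for k in range(8):
        th+=.02; p,R=pose(th,.146); h=robot.move_linear(p,.03,R,threshold=20); s=rep((th,h))
        if h or np.linalg.norm(s["force"][:2])>40: break
for n in ("scene","top"): cv2.imwrite(f"pics/{n}5.png",robot.grab_frame(n)[:,:,::-1])
a=cv2.resize(cv2.imread("pics/scene5.png")[150:300,160:360],(800,600),interpolation=cv2.INTER_CUBIC)
cv2.imwrite("pics/z5.png",a)
E
```

```text
12.26 [ 0.6069 -0.0105  0.146 ] [-7.6  5.3  7. ] [1.29 2.04 0.13] 0.0236 None
12.57 [ 0.5995 -0.0036  0.1461] [ 5.6  1.  -4.9] [ 0.13 -0.82 -0.4 ] 0.0236 False
12.89 [0.59   0.0029 0.1461] [ 8.1  1.3 -5.5] [ 0.39 -1.38 -0.38] 0.0237 False
13.21 [0.5796 0.0075 0.1461] [10.6  0.8 -9.1] [ 0.29 -2.16 -0.3 ] 0.0236 False
13.53 [0.5684 0.0105 0.1461] [ 12.9   2.1 -11.6] [ 0.57 -2.53 -0.31] 0.0237 False
13.84 [0.5569 0.0117 0.1461] [ 13.6   4.8 -13.2] [ 1.   -2.93 -0.3 ] 0.0238 False
14.09 [0.5557 0.0116 0.1461] [ 13.3   5.1 -11.6] [ 0.99 -2.77 -0.28] 0.0234 (np.float64(0.86), False)
14.34 [0.5543 0.0117 0.1461] [ 14.    3.9 -11. ] [ 1.07 -2.86 -0.33] 0.0235 (np.float64(0.88), False)
14.59 [0.5529 0.0116 0.1461] [ 14.4   5.2 -11.8] [ 1.12 -2.9  -0.35] 0.0235 (np.float64(0.9), False)
14.84 [0.5515 0.0115 0.1461] [ 14.2   5.9 -11.4] [ 1.08 -2.86 -0.31] 0.024 (np.float64(0.92), False)
15.09 [0.5506 0.0115 0.1461] [ 17.1   5.1 -14.3] [ 1.2  -3.72 -0.44] 0.0238 (np.float64(0.9400000000000001), False)
15.34 [0.5504 0.0112 0.1462] [ 28.7   5.5 -23.8] [ 1.02 -6.17 -0.52] 0.0235 (np.float64(0.9600000000000001), False)
15.59 [0.5502 0.0109 0.1463] [ 37.9   4.  -33.1] [ 0.83 -8.51 -0.46] 0.0244 (np.float64(0.9800000000000001), False)
15.84 [0.55   0.0107 0.1467] [ 46.1   3.3 -37.2] [  0.81 -10.41  -0.38] 0.0243 (np.float64(1.0), False)
```

View pics/z5.png

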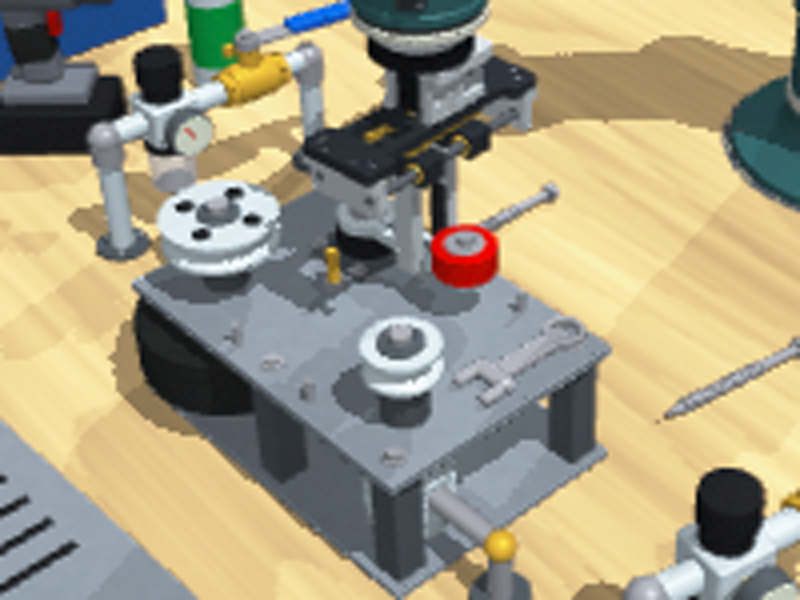

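View pics/top5.png

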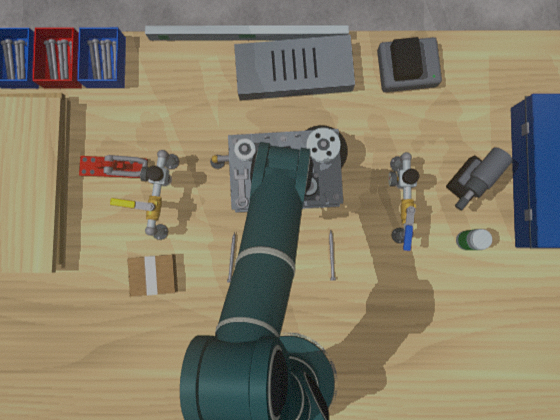

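```bash
python3 - <<'E'
from p2 import *
p,R=pose(.963,.146); robot.move_linear(p,.03,R); robot.pause(.7)
st=robot.get_state(); print(st["time"],st["ee_pos"].round(4),st["force"].round(1),st["opening"])
e=st["ee_pos"][:2]-piv; print("angle",np.arctan2(e[1],e[0])-d0)
im=robot.grab_frame("scene"); cv2.imwrite("pics/scene6.png",im[:,:,::-1])
cv2.imwrite("pics/top6.png",robot.grab_frame("top")[:,:,::-1])
o=np.array([.6071,.0042]);c,s=np.cos(.05),np.sin(.05)
def rd(im):
    h=cv2.cvtColor(im,cv2.COLOR_RGB2HSV); m=cv2.inRange(h,(0,180,70),(5,255,255))|cv2.inRange(h,(174,180,70),(180,255,255))
    n,l,S,C=cv2.connectedComponentsWithStats(m); return [(S[i],C[i]) for i in range(1,n) if S[i][4]>40 and 180<C[i][0]<330 and 180<C[i][1]<260]
im0=cv2.imread("pics/scene0.png")[:,:,::-1].copy()
# bounding box centre of wheel, calibrate on rest view then compare
for nm,I,th in (("rest",im0,0),("now",im,.9)):
    for S,C in rd(I):
        print(nm,"bbox centre",S[0]+S[2]/2,S[1]+S[3]/2,S)
    for t in (th-.05,th,th+.03):
        d=d0+t; print("  pred",t,proj("scene",[*(piv+.11*np.array([np.cos(d),np.sin(d)])),.159]))
for n in ("scene","top"):
    a=cv2.cvtColor(cv2.imread(f"pics/{n}0.png"),cv2.COLOR_BGR2GRAY);b=cv2.cvtColor(cv2.imread(f"pics/{n}6.png"),cv2.COLOR_BGR2GRAY)
    cv2.imwrite(f"pics/diff_{n}.png",cv2.absdiff(a,b))
for s_,c_,m in blobs(cv2.imread("pics/top6.png")[:,:,::-1].copy(),(26,150,120),(34,255,255)): print("yellow",c_,cast("top",c_,.162))
cv2.imwrite("pics/dd.png",np.hstack([cv2.resize(cv2.imread(f"pics/diff_{n}.png"),(400,300)) for n in("scene","top")]))
E
```

```text
16.8917 [0.5505 0.011  0.1465] [ 26.4   2.7 -20.6] 0.023700019765983134
angle 0.9110192720745824
rest bbox centre 244.5 221.0 [236 213  17  16 163]
  pred -0.05 [[241.86539734 219.5908479 ]]
  pred 0 [[243.73368136 219.75812549]]
  pred 0.03 [[244.86585019 219.83072534]]
now bbox centre 276.0 214.0 [268 206  16  16 158]
  pred 0.85 [[274.25767256 214.03568999]]
  pred 0.9 [[275.67348717 213.26232431]]
  pred 0.93 [[276.48911738 212.78093206]]
yellow [121.8 202.5] [0.50909305 0.43917001 0.162     ]
```

View pics/dd.png

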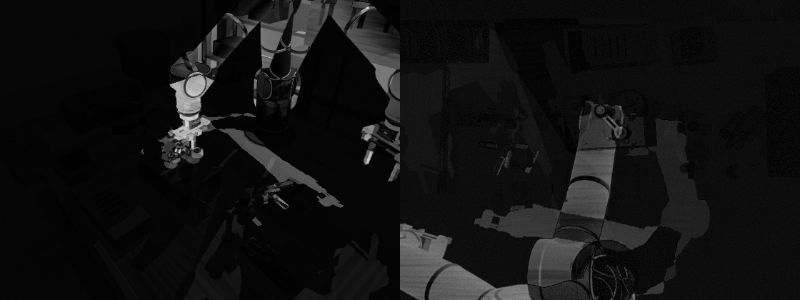

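The difference images show changes only at the robot, its shadow, the yellow lever and the tensioner. The wheel, at scene px (276,214), matches the prediction for 0.9 rad to within a pixel. I'm handing the job in.

```bash
python3 - <<'E'
from rig import robot
robot.sign_off(); s=robot.get_state(); print(s["time"],s["force"],s["opening"])
E
```

```text
the job is handed in; nothing more can be done
the job is handed in; nothing more can be done
```

The air is shut off, and the job was handed in at about 17 s with the fingers holding the tensioner arm back against its stop pin. The sign-off gave no verdict, so the results below are from my own checks.

- **Yellow valve:** I turned the lever clockwise with the fingers either side of it until the force rose to about 24 N at the stop. In the image it stands at 1.42 rad, against 1.428 expected for square across the pipe. It had not moved when I looked again at the end.
- **Tensioner arm:** I gripped the bar 70 mm from the pivot and swung it back, and the force climbed once the arm met its stop. The push briefly reached about 60 N in total, so I eased it to about 33 N before handing in.
- **Tensioner angle:** The gripper position gives 0.91 rad, and the wheel in the picture agrees with 0.90 rad to within a pixel.
- **Everything else:** Before-and-after pictures show no change to the blue lever or the loose things. The robot's arm hides part of the top view.

One reading disagreed: turning the yellow lever showed only about 2 N at the tool, less than the stated 5 N. No check failed.

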